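Cap one herb tin with a single turn of the press

ROBOT

A 6-joint arm with a two-finger parallel gripper is mounted at the origin on the work surface. World frame = base frame: x ahead of the robot, y to its left, z up, the work surface at z = 0. Lengths are in m, angles in degrees, forces in N, time in s.
With the tool pointing down it reaches from about 0.375 to 0.9 m from the base axis. Payload 3.1 kg.
Tool frame: the origin (TCP) lies at the very end of the fingers, on their centre line; the grasp point (between the pads) lies 19 mm behind it; z points along the fingers, y is the direction in which the jaws open and shut (so a half turn about z gives the same grasp; the last joint's range is limited). The gripper opens to 87 mm and grips with 3 to 60 N. Pads are 19 mm wide; open, the fingers measure 117 mm over their backs; the gripper's body (75 mm by 190 mm) begins 51 mm behind the grasp point.
Start: joints at [54.059, 30.224, 82.088, -0, 67.689, -10.227], TCP at [0.271, 0.563, 0.223] pointing down, gripper open.
Joint ranges: [-176.69, 176.69], [-43.24, 126.21], [12.49, 139.97], [-82, 262], [0, 151.66], [-163.58, 163.58]. Speed limits (degrees/s): [159.86, 159.86, 180, 180, 180, 180].

INTERFACE

Orientations are given as a 3x3 rotation matrix whose columns are the frame's x, y, z axes.
In Python, from rig import read_state, capture, hand_in gives the robot as it stands. The module is installed in compiled form; this text tells all that it offers.
- The arm moves only by the tool send_rows, never from a script. Its argument "moves" is one flat list of numbers, 7 for each row, row after row: the turn, a rotation vector about the world's x, y, z in degrees, then the shift along the world's x, y, z in cm, then the gripper's target within -1 to 1 (fully open at 1, half-way at 0, shut at -1). In form: [rx, ry, rz, tx, ty, tz, hand, rx, ry, rz, tx, ty, tz, hand, ...]. A call has 1 to 20 rows; each row shifts and turns the commanded pose from where the row before left it; what a row does not reach is not made up. A row lasts 1/10 s, in which the tool goes at most 50 mm and 8.59 degrees, less where a joint would pass 70% of its speed; a pose out of reach is approached as far as the arm can. A call with a gripper value outside its range is refused whole. The fingers move at their own pace and stop on an object; the grip force is fixed at half the most. Time passes only in rows, so rows that do not move let the fingers close. It gives the time, the measured TCP pose, the force and the opening at its end, in the units of the state.
- read_state(): the state, without advancing time (a new reading comes with each control period).
- capture(name): name is "scene" or "top" or "wrist"; returns a dict with "pixels" (384x512x3 uint8, red, green, blue), "vertical_fov" (degrees; the focal length in pixels is half the picture's height over the tangent of half this angle, whatever the lens; pixels are square), "cx", "cy" (the principal point, pixels), "rvec" (rotation vector, rad) and "tvec" (3), from world to camera coordinates, as OpenCV has them. Camera axes: x right, y down, z forward; pixel columns grow to the right and rows downward; lengths in m; the calibration is good to about 2 mm. A picture is of the moment at which its call begins. There is no depth.
- hand_in(): hands the job in, once; it reports no verdict.
The state is a dict: "time_s": time; "joint_positions": joint angles; "qvel": joint speeds; "tau": joint torques, N m; "position": TCP position; "tcp_rot": TCP orientation; "force": force on the tool from outside, world axes, zero at the start; "moment": the same for the moment, N m; "opening": opening from 0.0 (shut) to 1.0 (fully open).
Only numpy, scipy, OpenCV 4.12 (cv2) and the standard library are available. Lean on these libraries where they do the work, as an engineer would, in place of code of your own. Each camera call takes 0.05 s, during which the arm holds its last target.

TASK

Push the shuttle fully home so that the loaded tin stands under the ram, then take the black crank grip and turn the flywheel clockwise (seen from above) through exactly one revolution, back to its mark, so that the press drives the tin's lid in. Work gently: follow the grip round by feel without straining the wheel's bearing and do not slam the shuttle. Keep your hand off the tin, leave the other things where they stand, and let go at the end.

Things in the scene. Friction and masses are not known exactly. Their poses are not given: they have to be found in the camera images.
- press: Hand capping press: grey bed 340 x 400 x 20 mm, cream gearbox, column and overhead arm (top 190 mm up). Origin: on the table, under the shuttle's line. Its x points from the front, where the shuttle comes out, to the rear column; z up. The bed spans x -125..215, y -105..295 mm. The ram is at about x 90, y 0 and shifts with the wheel's bearing block; the wheel and crank stand at y about 190.
- push_post (a point): Top centre of the shuttle's upright black post, 20 mm thick, clear from 31 to 121 mm above the table. It moves with the shuttle and stands 105 mm in front of the tin's axis. Axes parallel to the press.
- shuttle (a joint): Travel of the shuttle along the press's +x, in m: 0 = drawn out to the front (start), 0.080 = fully home against a hard stop. It slides with about 3 N of friction and stays where it is left.
- gearbox_top (a point): Point fixed to the press, centre of the gearbox's top, 140 mm above the table. The wheel's upright axle is nominally over it, but its bearing block is bolted through slotted holes, set each day up to 4 mm off in the press's x and 12 mm in y. That offset is not measured: find it by feel or by eye. Axes parallel to the press.
- wheel (a joint): Turn of the green spoked flywheel (168 mm over the rim, rim top 183 mm up) in rad, positive clockwise from above; the marks meet at 0 and again at 2 pi (start within 0.06 of 0). Friction takes about 3 N at the grip, up to about 7 N while the ram drives the lid, before half a turn. It stays where left. One turn lowers the ram 20 mm and lifts it again.
- grip (a joint): Spin of the black crank grip on its own pin, rad (no matter which): a 24 mm round upright knob, 190 to 248 mm above the table, free to spin, so a hand can hold it all round. It stands on the press's -x side of the axle at wheel = 0, +y at pi/2, +x at pi, -y at 3 pi/2, clamped somewhere in a slot 63 to 73 mm from the axle; that radius is not measured: go by feel or by eye.
- bearing_x (a joint): Give of the wheel's rubber-mounted bearing along the press's x, in m; 0 when nothing strains it, 8 N per mm. More than 1.75 mm (14 N) either way is too much strain.
- bearing_y (a joint): The same give along the press's y.
- tin: White tin with a brown band, 55 mm across, 60 mm tall, standing loose in the shuttle's 14 mm high ring nest. Origin: centre of its underside, z up. Do not touch.
- lid (a joint): How far the brass plug lid (48 mm across) has been driven into the tin, in m: 0 = standing 10 mm proud (start), 0.010 = flush. A full stroke drives it about 8 mm.
- pan: Bystander: round steel weighing pan, 150 mm across, 22 mm tall, on the table beside the press's -y edge. Origin: centre of its underside.
- spare_tin: Bystander: another capped tin, 55 mm across, 65 mm tall, on the table beside the press. Origin: centre of its underside.
- tray: Bystander: open green box 160 x 110 x 55 mm on the table beyond the wheel. Origin: centre of its underside.

How it is judged:
By the outcome, as a careful person would: the job done as asked, in the order asked, and still so for the second after the job is handed in, with the robot touching nothing.
It also fails if it takes over 70 s, if anything falls off the work surface, if the arm or the gripper's body presses on something with over 40 N, if the wrist force passes 120 N, or if a joint passes its speed limit or range.

## Working session

There is one attempt and no reset: what is moved stays moved. The work goes in short steps, Python scripts to look and compute and a tool call to move; the robot and the scene stay as the last step left them, time stands still between calls to the robot, and variables do not carry over. Pictures are saved under pics/ and viewed, and the job is handed in when it is done.

Besides the shell and the picture viewer there is one more tool, called after ">>>" as name(argument=value, ...) on one line, values as JSON. send_rows: Moves the arm, as the interface text tells. Its arguments: {"type":"object","properties":{"moves":{"type":"array","items":{"type":"number"}}},"required":["moves"]}

```bash
mkdir -p pics
cat > h.py <<'E'
import numpy as np, cv2
from rig import read_state, capture, hand_in
def cam(n):
    c=capture(n); p=c["pixels"]; h=p.shape[0]
    f=h/2/np.tan(np.radians(c["vertical_fov"])/2)
    c["K"]=np.array([[f,0,c["cx"]],[0,f,c["cy"]],[0,0,1.]])
    R,_=cv2.Rodrigues(np.array(c["rvec"],float)); c["R"]=R; c["t"]=np.array(c["tvec"],float).ravel(); c["C"]=-R.T@c["t"]
    return c
def ray(c,u,v):
    d=c["R"].T@np.linalg.inv(c["K"])@np.array([u,v,1.]); return c["C"],d
def plane(c,u,v,z):
    C,d=ray(c,u,v); return C+d*(z-C[2])/d[2]
def proj(c,P):
    q=c["K"]@(c["R"]@np.array(P,float)+c["t"]); return q[:2]/q[2]
def tri(rs):
    A=np.zeros((3,3));b=np.zeros(3)
    for C,d in rs:
        d=d/np.linalg.norm(d);M=np.eye(3)-np.outer(d,d);A+=M;b+=M@C
    X=np.linalg.solve(A,b); return X,[np.linalg.norm(np.cross(X-C,d/np.linalg.norm(d))) for C,d in rs]
def save(c,n): cv2.imwrite("pics/"+n+".png",c["pixels"][:,:,::-1])
E
python3 - <<'E'
from h import *
import pickle
for n in ["scene","top","wrist"]:
    c=cam(n); save(c,n+"0"); pickle.dump(c,open(n+"0.pkl","wb")); print(n,c["C"].round(3),c["K"][0,0].round(1),c["R"].round(2).tolist())
s=read_state();print(s)
E
```

```text
scene [1.172 0.547 1.179] 438.7 [[-0.7, 0.71, 0.01], [0.56, 0.56, -0.61], [-0.44, -0.42, -0.79]]
top [ 0.351 -0.008  1.37 ] 469.3 [[0.02, -1.0, 0.01], [-0.98, -0.02, -0.19], [0.19, -0.0, -0.98]]
wrist [0.2   0.596 0.383] 276.6 [[0.43, 0.9, -0.0], [0.86, -0.42, 0.29], [0.26, -0.13, -0.96]]
{'time_s': 0.15, 'joint_positions': array([ 5.40583282e+01,  3.02671266e+01,  8.21390300e+01, -1.32505522e-03,
        6.76908370e+01, -1.02262253e+01]), 'qvel': array([ 0.07012376, -0.10870542, -0.14659664, -0.0812606 , -0.05216652,
       -0.01563865]), 'tau': array([ 4.93603729e-04, -4.40430093e+01, -1.76842940e+01,  6.33440050e-02,
        5.52935572e-02, -9.19202489e-05]), 'position': array([0.27082049, 0.56264997, 0.22179494]), 'tcp_rot': array([[-9.00963758e-01,  4.33893251e-01, -9.76319372e-04],
       [ 4.33894260e-01,  9.00962740e-01, -1.38312052e-03],
       [ 2.79500718e-04, -1.66976083e-03, -9.99998567e-01]]), 'force': array([ 0.10882911, -0.34486498,  0.99810849]), 'moment': array([-0.01320994,  0.0032033 , -0.0122179 ]), 'opening': 0.999031526034452}
```

View pics/scene0.png

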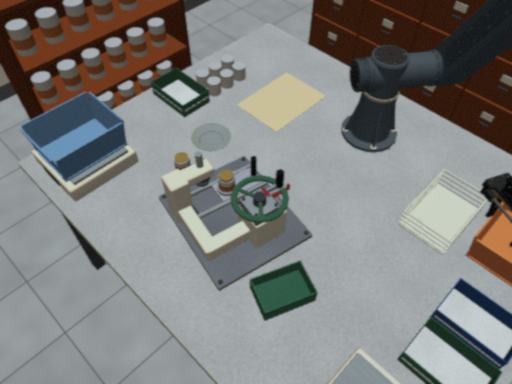

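View pics/top0.png

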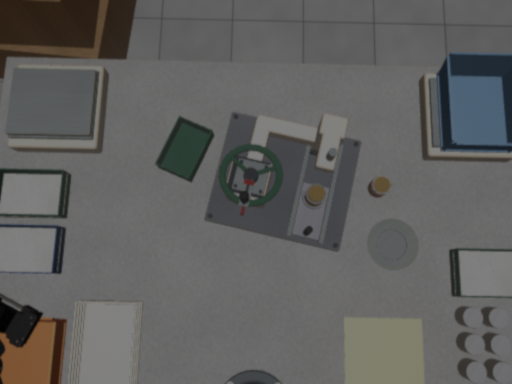

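View pics/wrist0.png

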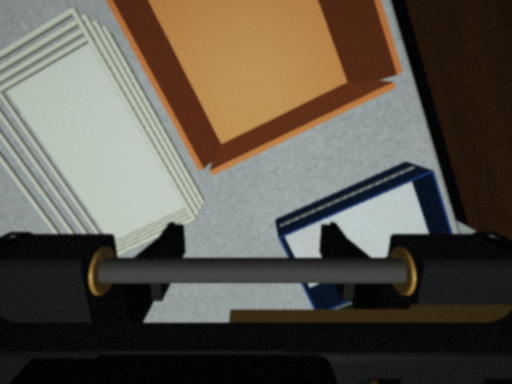

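Run:
```python
import cv2
t=cv2.imread("pics/top0.png")[95:265,190:400]; cv2.imwrite("pics/topz.png",cv2.resize(t,None,fx=3.5,fy=3.5,interpolation=cv2.INTER_CUBIC))
t=cv2.imread("pics/scene0.png")[135:290,150:320]; cv2.imwrite("pics/scenez.png",cv2.resize(t,None,fx=3.8,fy=3.8,interpolation=cv2.INTER_CUBIC))
```

```text
(no output)
```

View pics/topz.png

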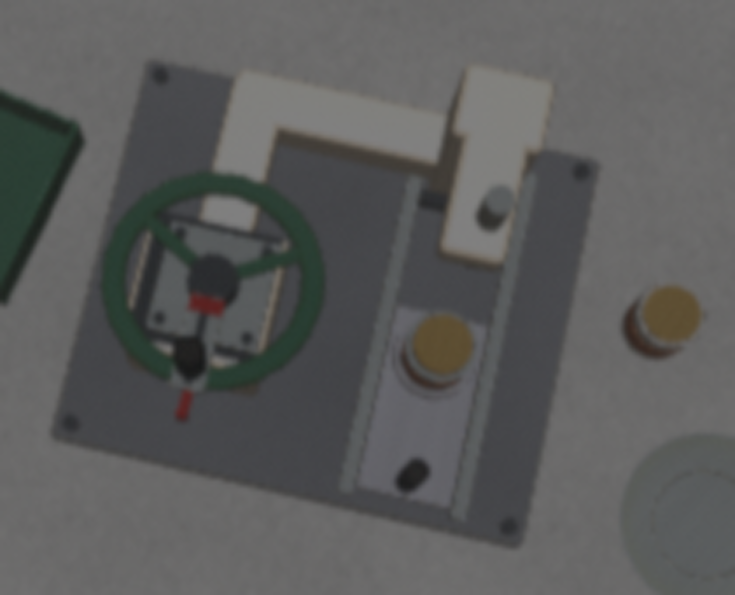

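View pics/scenez.png

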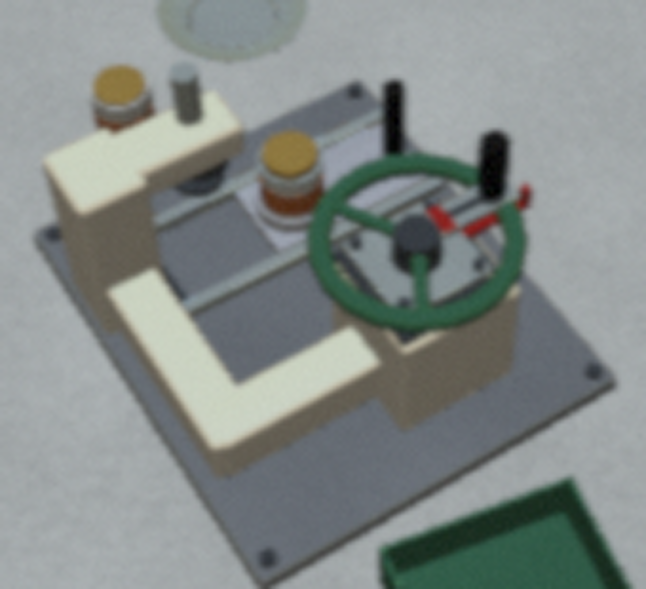

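```bash
cat > m.py <<'E'
from h import *
import pickle
T=pickle.load(open("top0.pkl","rb"));S=pickle.load(open("scene0.pkl","rb"))
tz=lambda u,v:((u+.5)/3.5-.5+190,(v+.5)/3.5-.5+95)
sz=lambda u,v:((u+.5)/3.8-.5+150,(v+.5)/3.8-.5+135)
L=np.array([[.215,.295],[.215,-.105],[-.125,-.105],[-.125,.295]])
tc=[(148,60),(598,162),(518,547),(52,436)]
sc=[(265,587),(38,233),(358,84),(613,383)]
W=[]
for c,f,pts in((T,tz,tc),(S,sz,sc)):
    w=np.array([plane(c,*f(*p),.02)[:2] for p in pts]); 
    a=L-L.mean(0);b=w-w.mean(0)
    th=np.arctan2((a[:,0]*b[:,1]-a[:,1]*b[:,0]).sum(),(a*b).sum())
    R=np.array([[np.cos(th),-np.sin(th)],[np.sin(th),np.cos(th)]])
    o=w.mean(0)-R@L.mean(0); print("press",np.degrees(th),o,(w-(L@R.T+o)).round(4).tolist()); W.append((th,o))
for i in range(4):
    print(i,tri([ray(T,*tz(*tc[i])),ray(S,*sz(*sc[i]))]))
th=(W[0][0]+W[1][0])/2;o=(W[0][1]+W[1][1])/2
R=np.array([[np.cos(th),-np.sin(th)],[np.sin(th),np.cos(th)]])
def toP(p): return R.T@(np.array(p)[:2]-o)
def toW(p): return R@np.array(p)+o
print("mean",np.degrees(th),o)
# rim
def rim(c,box):
    p=c["pixels"].astype(int);m=((p[...,1]-p[...,0]>18)&(p[...,1]-p[...,2]>5)).astype(np.uint8)
    mm=np.zeros_like(m);x0,y0,x1,y1=box;mm[y0:y1,x0:x1]=m[y0:y1,x0:x1]
    cs,_=cv2.findContours(mm,cv2.RETR_EXTERNAL,cv2.CHAIN_APPROX_NONE);k=max(cs,key=cv2.contourArea)
    return k.reshape(-1,2)
kt=rim(T,(214,138,290,215)); ks=rim(S,(225,170,295,225))
for c,k in((T,kt),(S,ks)):
    h=cv2.convexHull(k.astype(np.int32)).reshape(-1,2)
    e=cv2.fitEllipse(k); print("ell",e)
    # on plane z: circle fit
    q=np.array([plane(c,u,v,.176)[:2] for u,v in k])
    A=np.c_[2*q,np.ones(len(q))];x=np.linalg.lstsq(A,(q**2).sum(1),rcond=None)[0]
    print("circ",x[:2],np.sqrt(x[2]+x[0]**2+x[1]**2),toP(x[:2]))
et=cv2.fitEllipse(kt)[0];es=cv2.fitEllipse(ks)[0];X,r=tri([ray(T,*et),ray(S,*es)]);print("axle tri",X,r,toP(X))
for n,a,b in(("griptop",(190,345),(494,138)),("postTop",(418,466),(394,86)),("lid",(442,343),(291,153))):
    X,r=tri([ray(T,*tz(*a)),ray(S,*sz(*b))]);print(n,X.round(4),np.round(r,4),toP(X).round(4))
E
python3 m.py
```

```text
press -12.139302243513072 [ 0.57641582 -0.15823639] [[-0.0024, -0.0012], [-0.0015, 0.0023], [0.0024, 0.0029], [0.0015, -0.0039]]
press -12.311184074660984 [ 0.57770563 -0.15552563] [[-0.0042, 0.0006], [-0.0053, 0.0023], [0.0054, 0.001], [0.0042, -0.0039]]
0 (array([0.84637569, 0.08508423, 0.01716689]), [np.float64(0.0013979594182841023), np.float64(0.0013979594182841049)])
1 (array([ 0.76136336, -0.30212943,  0.02157447]), [np.float64(0.0016788163816495697), np.float64(0.0016788163816497048)])
2 (array([ 0.43525692, -0.23306534,  0.01528034]), [np.float64(0.0006603453333047586), np.float64(0.0006603453333047614)])
3 (array([0.5187028 , 0.15322679, 0.01301978]), [np.float64(0.00013312184788812477), np.float64(0.00013312184788806321)])
mean -12.225243159087027 [ 0.57706073 -0.15688101]
ell ((250.25303649902344, 174.4909210205078), (56.37544250488281, 58.04731750488281), 89.8500747680664)
circ [0.6187906  0.01839397] 0.07425578681940817 [0.00366813 0.18013674]
ell ((259.80291748046875, 197.81504821777344), (42.0839958190918, 52.508079528808594), 85.8692855834961)
circ [0.61450852 0.01923402] 0.07080584931627962 [-0.00069473  0.18005099]
axle tri [0.61736877 0.02063582 0.17659434] [np.float64(0.0009972425898867366), np.float64(0.0009972425898866935)] [0.00180382 0.18202667]
griptop [0.5534 0.0333 0.2527] [0.0014 0.0014] [-0.0634  0.1809]
postTop [ 0.4864 -0.1374  0.1262] [0.0018 0.0018] [-0.0927 -0.0001]
lid [ 0.5866 -0.1593  0.1027] [0.001 0.001] [ 0.0099 -0.0003]
```

>>> send_rows(moves=[0,0,1,0.5,-1,2,1,0,0,1,1.5,-3.5,1.5,1,0,0,1,1.7,-4,1,1,0,0,1,1.7,-4,1,1,0,0,1,1.7,-4,1,1,0,0,1,1.7,-4,1,1,0,0,1,1.7,-4,1,1,0,0,1,1.7,-4,1,1,0,0,1,1.7,-4,1,1,0,0,1,1.7,-4,1,1,0,0,1,1.7,-4,1,1,0,0,1,1.7,-4,0.5,1,0,0,1,1.7,-4,0.5,1,0,0,0.5,1.7,-4,0,1,0,0,0,1.5,-3,0,1,0,0,0,0.5,-1,0,1,0,0,0,0,0,0,1])

```text
time_s: 1.85
position: [0.5154, -0.003, 0.357]
tcp_rot: [[-0.977, 0.214, -0.001], [0.214, 0.977, 0.001], [0.001, 0.0, -1.0]]
force: [-0.6, 0.7, -0.1]
opening: 0.999
```

Run:
```python
from h import *
import pickle
c=cam("wrist"); save(c,"w1"); pickle.dump(c,open("w1.pkl","wb"))
s=read_state();print(s["position"],s["tcp_rot"].round(4).tolist(),s["joint_positions"].round(1),c["C"])
```

```text
[ 0.51466045 -0.00166304  0.3570591 ] [[-0.9771, 0.2126, -0.0015], [0.2126, 0.9771, 0.0012], [0.0017, 0.0008, -1.0]] [-12.7  13.6  86.8   0.   79.7 -90.4] [0.43885453 0.01322278 0.51812418]
```

View pics/w1.png

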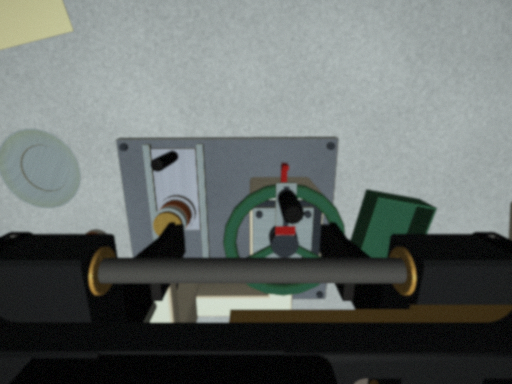

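>>> send_rows(moves=[0,0,0,1,0.5,0,1,0,0,0,2,1,0,1,0,0,0,2,1,0,1,0,0,0,2,1,0,1,0,0,0,1,0.5,0,1,0,0,0,0,0,0,1,0,0,0,0,0,0,1])

```text
time_s: 2.6
position: [0.5943, 0.0389, 0.3573]
tcp_rot: [[-0.978, 0.21, -0.001], [0.21, 0.978, -0.0], [0.001, -0.0, -1.0]]
force: [-0.3, -0.6, -0.1]
opening: 0.998
```

Run:
```python
from h import *
import pickle
c=cam("wrist"); save(c,"w2"); pickle.dump(c,open("w2.pkl","wb"))
s=read_state();print(s["position"],c["C"])
for n,b in(("w1",(100,120,360,300)),("w2",(60,0,400,230))):
    t=cv2.imread(f"pics/{n}.png")[b[1]:b[3],b[0]:b[2]]; f=780/(b[2]-b[0]); f=3 if n=="w1" else 2
    cv2.imwrite(f"pics/{n}z.png",cv2.resize(t,None,fx=f,fy=f,interpolation=cv2.INTER_CUBIC))
```

```text
[0.59417193 0.03851951 0.35744843] [0.51780078 0.05492425 0.51844299]
```

View pics/w1z.png

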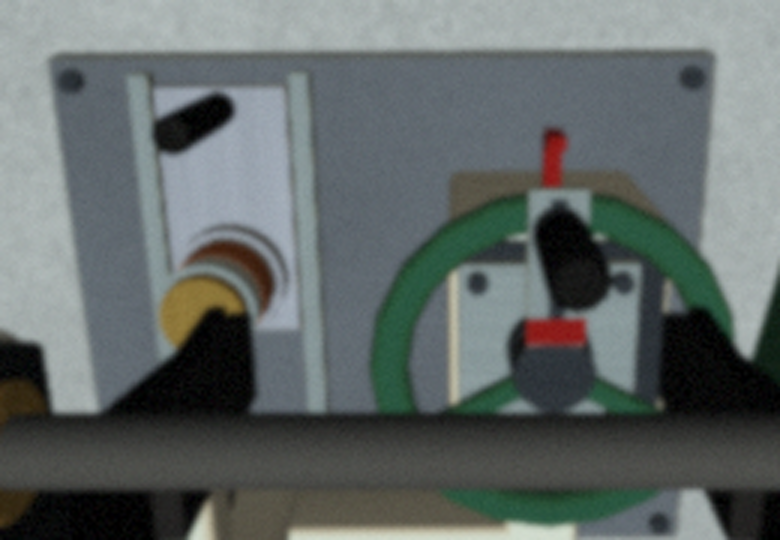

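View pics/w2z.png

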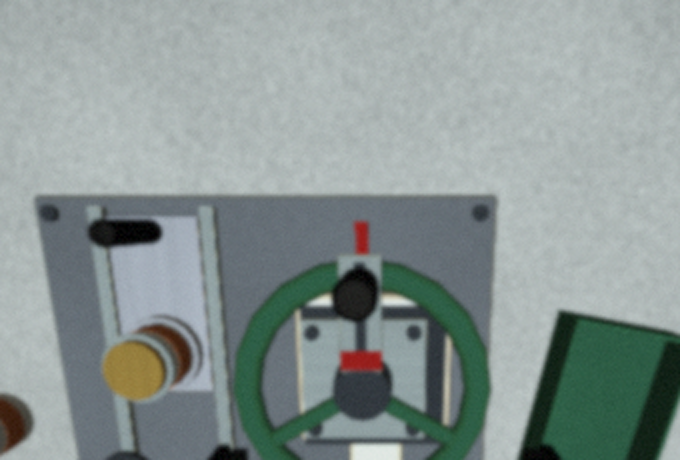

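```bash
cat > m2.py <<'E'
from m import *
A=pickle.load(open("w1.pkl","rb"));B=pickle.load(open("w2.pkl","rb"))
az=lambda u,v:((u+.5)/3-.5+100,(v+.5)/3-.5+120)
bz=lambda u,v:((u+.5)/2-.5+60,(v+.5)/2-.5)
print("----")
for n,a,b,t,s in(("griptop",(580,280),(354,298),(190,345),(494,138)),("hub",(553,372),(363,392),(214,278),(417,232)),("post",(173,135),(106,232),(418,466),(394,86)),("lid",(203,312),(135,370),(442,343),(291,153))):
    X,r=tri([ray(A,*az(*a)),ray(B,*bz(*b))]);print(n,"wrist",X.round(4),np.round(r,4),toP(X).round(4))
    X,r=tri([ray(A,*az(*a)),ray(B,*bz(*b)),ray(T,*tz(*t)),ray(S,*sz(*s))]);print(n,"all",X.round(4),np.round(r,4),toP(X).round(4))
Lp=[(-.125,-.105),(-.125,.295)]
for f,c,p in((az,A,[(52,55),(714,52)]),(bz,B,[(37,196),(496,196)])):
    print("front corners",[plane(c,*f(*q),.02).round(4)[:2].tolist() for q in p],[toW(l).round(4).tolist() for l in Lp])
# rim outer edge pts
from scipy.optimize import least_squares
for n,c,box in(("w1",A,(220,180,350,258)),("w2",B,(175,125,310,218))):
    p=c["pixels"].astype(int);m=((p[...,1]-p[...,0]>25)).astype(np.uint8)
    x0,y0,x1,y1=box;mm=np.zeros_like(m);mm[y0:y1,x0:x1]=m[y0:y1,x0:x1]
    cs,_=cv2.findContours(mm,cv2.RETR_EXTERNAL,cv2.CHAIN_APPROX_NONE);k=np.vstack([q.reshape(-1,2) for q in cs if len(q)>30])
    q=np.array([plane(c,u,v,.183)[:2] for u,v in k])
    q=q[~((k[:,1]>=y1-2))]
    r=least_squares(lambda x:np.hypot(*(q-x[:2]).T)-.084,[.617,.02],loss="soft_l1",f_scale=.0015)
    r2=least_squares(lambda x:np.hypot(*(q-x[:2]).T)-x[2],[.617,.02,.084],loss="soft_l1",f_scale=.0015)
    print(n,len(q),r.x,r.cost,toP(r.x),r2.x)
E
python3 m2.py | sed -n '/----/,$p'
```

```text
----
griptop wrist [0.5495 0.033  0.2443] [0.0005 0.0005] [-0.0672  0.1797]
griptop all [0.5505 0.0327 0.2485] [0.0028 0.0013 0.0044 0.0006] [-0.0661  0.1797]
hub wrist [0.6181 0.0188 0.1758] [0.0002 0.0002] [0.0029 0.1804]
hub all [0.6161 0.0188 0.1825] [0.0013 0.0009 0.0017 0.0006] [0.001  0.1799]
post wrist [ 0.4832 -0.1392  0.1138] [0.0007 0.0007] [-0.0955 -0.0026]
post all [ 0.4845 -0.137   0.1227] [0.0019 0.0026 0.004  0.0011] [-0.0947 -0.0002]
lid wrist [ 0.587  -0.166   0.0856] [0.0007 0.0007] [ 0.0117 -0.0068]
lid all [ 0.585  -0.1603  0.0989] [0.0028 0.0004 0.003  0.0008] [ 0.0084 -0.0017]
front corners [[0.4328, -0.2305], [0.515, 0.1521]] [[0.4327, -0.233], [0.5174, 0.1579]]
front corners [[0.4344, -0.2306], [0.5168, 0.1522]] [[0.4327, -0.233], [0.5174, 0.1579]]
w1 349 [0.62473427 0.01856247] 0.007153320929754102 [0.00944133 0.18156003] [0.59203225 0.01941872 0.06058874]
w2 500 [0.62179467 0.01752972] 0.011931718857222828 [0.00678708 0.17992822] [0.59891184 0.02254819 0.06498977]
```

>>> send_rows(moves=[0,0,0,-0.8,-0.9,0,0,0,0,0,-1.6,-1.6,0,-1,-0.4,-2,0,-1.8,-1.8,0,-1,-0.4,-2,0,-1.8,-1.8,0,-1,-0.4,-2,0,-1.8,-1.8,0,-1,-0.4,-2,0,-1.8,-1.8,0,-1,-0.4,-2,0,-1.8,-1.8,0,-1,-0.4,-2,0,-1.8,-1.8,0,-1,-0.4,-2,0,-1.8,-1.8,0,-1,-0.4,-2,0,-0.9,-1.3,0,-1,-0.4,-2,0,-0.4,-0.5,-1,-1,-0.4,-2,0,0,0,-2,-1,0,0,0,0,0,-3,-1,0,0,0,0,0,-3,-1,0,0,0,0,0,-3,-1,0,0,0,0,0,-3,-1,0,0,0,0,0,-2,-1,0,0,0,0,0,-1,-1,0,0,0,0,0,0,-1])

```text
time_s: 4.55
position: [0.4303, -0.1305, 0.1765]
tcp_rot: [[-0.917, 0.212, 0.339], [0.201, 0.977, -0.067], [-0.345, 0.007, -0.939]]
force: [-0.3, 0.2, 0.4]
opening: 0.008
```

Run:
```python
from h import *
c=cam("scene"); 
t=c["pixels"][100:290,130:340,::-1]; cv2.imwrite("pics/s3.png",cv2.resize(t,None,fx=3.5,fy=3.5,interpolation=cv2.INTER_CUBIC))
s=read_state();print(s["position"],s["tcp_rot"].round(3).tolist(),s["joint_positions"].round(1),s["force"].round(2))
from m import toP
print(toP(s["position"]))
```

```text
[ 0.43101668 -0.13091759  0.1773981 ] [[-0.916, 0.212, 0.34], [0.2, 0.977, -0.068], [-0.347, 0.006, -0.938]] [ -37.4   16.3  124.1   23.2   22.8 -135.2] [0.13 0.14 0.1 ]
press -12.139302243513072 [ 0.57641582 -0.15823639] [[-0.0024, -0.0012], [-0.0015, 0.0023], [0.0024, 0.0029], [0.0015, -0.0039]]
press -12.311184074660984 [ 0.57770563 -0.15552563] [[-0.0042, 0.0006], [-0.0053, 0.0023], [0.0054, 0.001], [0.0042, -0.0039]]
0 (array([0.84637569, 0.08508423, 0.01716689]), [np.float64(0.0013979594182841023), np.float64(0.0013979594182841049)])
1 (array([ 0.76136336, -0.30212943,  0.02157447]), [np.float64(0.0016788163816495697), np.float64(0.0016788163816497048)])
2 (array([ 0.43525692, -0.23306534,  0.01528034]), [np.float64(0.0006603453333047586), np.float64(0.0006603453333047614)])
3 (array([0.5187028 , 0.15322679, 0.01301978]), [np.float64(0.00013312184788812477), np.float64(0.00013312184788806321)])
mean -12.225243159087027 [ 0.57706073 -0.15688101]
ell ((250.25303649902344, 174.4909210205078), (56.37544250488281, 58.04731750488281), 89.8500747680664)
circ [0.6187906  0.01839397] 0.07425578681940817 [0.00366813 0.18013674]
ell ((259.80291748046875, 197.81504821777344), (42.0839958190918, 52.508079528808594), 85.8692855834961)
circ [0.61450852 0.01923402] 0.07080584931627962 [-0.00069473  0.18005099]
axle tri [0.61736877 0.02063582 0.17659434] [np.float64(0.0009972425898867366), np.float64(0.0009972425898866935)] [0.00180382 0.18202667]
griptop [0.5534 0.0333 0.2527] [0.0014 0.0014] [-0.0634  0.1809]
postTop [ 0.4864 -0.1374  0.1262] [0.0018 0.0018] [-0.0927 -0.0001]
lid [ 0.5866 -0.1593  0.1027] [0.001 0.001] [ 0.0099 -0.0003]
[-0.14823006 -0.00555098]
```

View pics/s3.png

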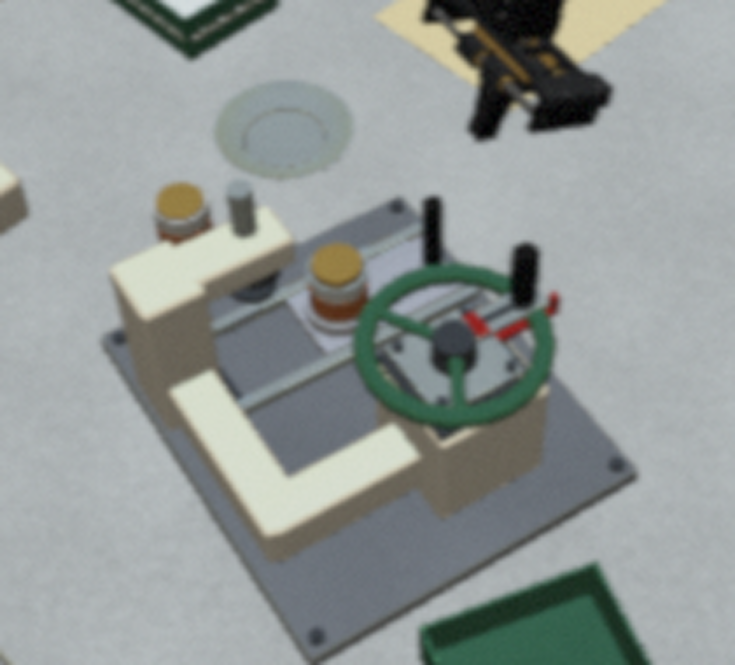

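>>> send_rows(moves=[0.4,2,0,0,0,-0.5,-1,0.4,2,0,0,0,-1,-1,0.4,2,0,0,0,-1.5,-1,0,0,0,0,0,-1.5,-1,0,0,0,0,0,-1.5,-1,0,0,0,0,0,-1.5,-1,0,0,0,0,0,-1,-1,0,0,0,0,0,-0.5,-1,0,0,0,0,0,0,-1,0,0,0,0,0,0,-1])

```text
time_s: 5.6
position: [0.4325, -0.1313, 0.0883]
tcp_rot: [[-0.947, 0.211, 0.243], [0.205, 0.977, -0.049], [-0.248, 0.003, -0.969]]
force: [0.3, -1.1, -0.3]
opening: 0.004
```

```bash
sed -i 's/^print/0 and print/; s/ print(/ 0 and print(/; s/;print(/;0 and print(/g' m.py
python3 - <<'E'
from m import *
c=cam("scene"); 
t=c["pixels"][100:290,130:340,::-1]; cv2.imwrite("pics/s4.png",cv2.resize(t,None,fx=3.5,fy=3.5,interpolation=cv2.INTER_CUBIC))
s=read_state();print(s["position"],s["tcp_rot"].round(3).tolist(),s["joint_positions"].round(1),s["force"].round(2))
print(toP(s["position"]))
E
```

```text
[ 0.43256959 -0.13128171  0.0883596 ] [[-0.947, 0.211, 0.243], [0.205, 0.977, -0.049], [-0.248, 0.003, -0.969]] [ -35.1   29.5  124.3   24.    14.2 -135.6] [-0.28 -0.11 -0.19]
[-0.14663526 -0.005578  ]
```

View pics/s4.png

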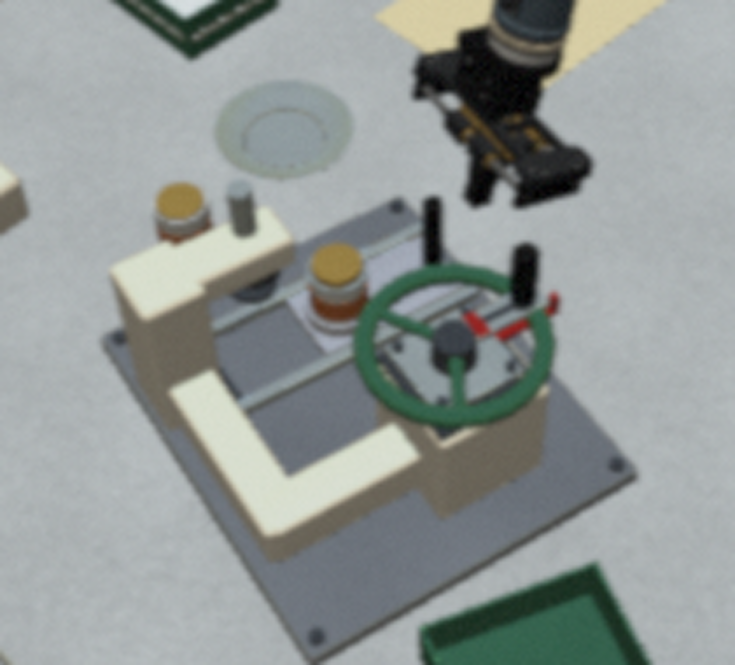

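>>> send_rows(moves=[0,0,0,0.15,-0.25,0,-1,0,0,0,0.49,-0.11,0,-1,0,0,0,0.49,-0.11,0,-1,0,0,0,0.49,-0.11,0,-1,0,0,0,0.3,-0.06,0,-1,0,0,0,0.2,-0.04,0,-1,0,0,0,0.2,-0.04,0,-1,0,0,0,0.2,-0.04,0,-1,0,0,0,0.2,-0.04,0,-1,0,0,0,0.2,-0.04,0,-1,0,0,0,0.2,-0.04,0,-1,0,0,0,0.2,-0.04,0,-1,0,0,0,0.2,-0.04,0,-1])

```text
time_s: 6.95
position: [0.4664, -0.1398, 0.0872]
tcp_rot: [[-0.948, 0.211, 0.24], [0.206, 0.978, -0.047], [-0.244, 0.005, -0.97]]
force: [-3.4, -0.2, 1.0]
opening: 0.007
```

>>> send_rows(moves=[0,0,0,0.25,-0.055,0,-1,0,0,0,0.3,-0.065,0,-1,0,0,0,0.39,-0.085,0,-1,0,0,0,0.39,-0.085,0,-1,0,0,0,0.39,-0.085,0,-1,0,0,0,0.39,-0.085,0,-1,0,0,0,0.39,-0.085,0,-1,0,0,0,0.39,-0.085,0,-1,0,0,0,0.39,-0.085,0,-1,0,0,0,0.39,-0.085,0,-1,0,0,0,0.39,-0.085,0,-1,0,0,0,0.39,-0.085,0,-1,0,0,0,0.39,-0.085,0,-1,0,0,0,0.39,-0.085,0,-1,0,0,0,0.39,-0.085,0,-1,0,0,0,0.25,-0.055,0,-1,0,0,0,0.15,-0.03,0,-1,0,0,0,0.1,-0.02,0,-1])

```text
time_s: 8.75
position: [0.5287, -0.1537, 0.0875]
tcp_rot: [[-0.947, 0.211, 0.242], [0.205, 0.977, -0.048], [-0.247, 0.004, -0.969]]
force: [-2.2, 3.0, -1.0]
opening: 0.001
```

Run:
```python
from m import *
c=cam("scene"); 
t=c["pixels"][100:290,130:340,::-1]; cv2.imwrite("pics/s5.png",cv2.resize(t,None,fx=3.5,fy=3.5,interpolation=cv2.INTER_CUBIC))
s=read_state();print(s["position"],s["force"].round(2))
print(toP(s["position"]))
```

```text
[ 0.52884755 -0.1538582   0.08755687] [-2.4   3.28 -1.23]
[-0.04775993 -0.00725514]
```

View pics/s5.png

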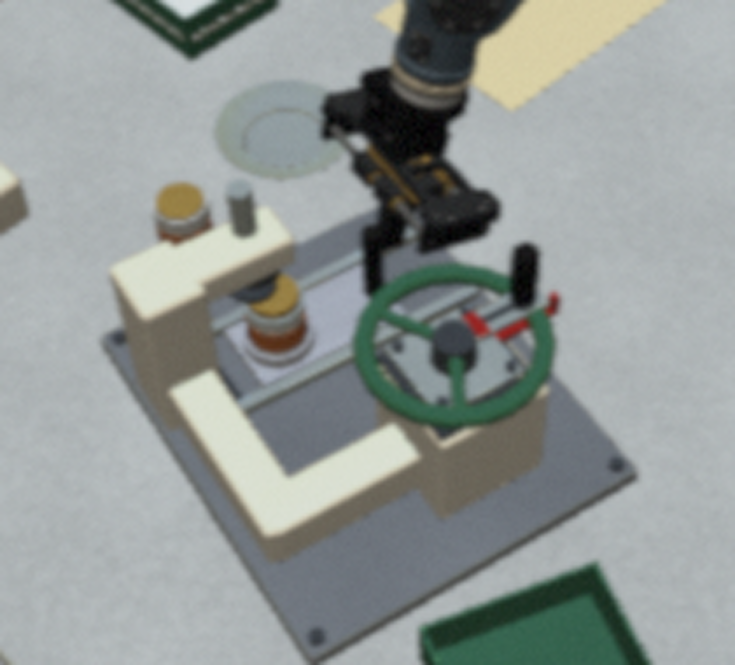

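>>> send_rows(moves=[0,0,0,0.15,-0.03,0,-1,0,0,0,0.2,-0.04,0,-1,0,0,0,0.2,-0.04,0,-1,0,0,0,0.2,-0.04,0,-1,0,0,0,0.1,-0.02,0,-1,0,0,0,0.1,-0.02,0,-1,0,0,0,0.05,-0.01,0,-1])

```text
time_s: 9.5
position: [0.5387, -0.1559, 0.0876]
tcp_rot: [[-0.947, 0.211, 0.242], [0.205, 0.977, -0.049], [-0.247, 0.004, -0.969]]
force: [-3.0, 4.1, -2.6]
opening: 0.006
```

>>> send_rows(moves=[0,0,0,0.05,-0.005,0,-1,0,0,0,0.05,-0.005,0,-1,0,0,0,0.05,-0.005,0,-1,0,0,0,0.05,-0.005,0,-1,0,0,0,0.05,-0.01,0,-1])

```text
time_s: 10.0
position: [0.5411, -0.1562, 0.0876]
tcp_rot: [[-0.947, 0.211, 0.242], [0.205, 0.977, -0.049], [-0.247, 0.004, -0.969]]
force: [-2.3, 2.1, -0.0]
opening: 0.002
```

>>> send_rows(moves=[0,0,0,0.05,-0.01,0,-1,0,0,0,0.05,-0.01,0,-1,0,0,0,0.05,-0.01,0,-1,0,0,0,0.05,-0.01,0,-1])

```text
time_s: 10.4
position: [0.5417, -0.1561, 0.0873]
tcp_rot: [[-0.948, 0.211, 0.239], [0.205, 0.978, -0.047], [-0.244, 0.004, -0.97]]
force: [-7.8, 1.1, 2.8]
opening: 0.003
```

>>> send_rows(moves=[0,0,0,0.05,-0.01,0,-1,0,0,0,0.05,-0.01,0,-1])

```text
time_s: 10.6
position: [0.5418, -0.1561, 0.0872]
tcp_rot: [[-0.948, 0.21, 0.238], [0.205, 0.978, -0.047], [-0.242, 0.005, -0.97]]
force: [-9.4, 0.1, 3.5]
opening: 0.007
```

Run:
```python
from m import *
s=read_state();print(s["position"],s["force"].round(2))
print(toP(s["position"]))
```

```text
[ 0.54184359 -0.15606132  0.08716028] [-9.38  0.09  3.47]
[-0.03459209 -0.00665632]
```

>>> send_rows(moves=[0,0,0,-0.3,0.06,0,-1,0,0,0,-0.8,0.17,0,-1,0,0,0,-1.5,0.3,0,-1,0,0,0,-1.9,0.4,0.5,-1,0,0,0,-1.9,0.4,2,-1,0,0,0,-1,0.2,3,-1,0,0,0,0,0,4,-1,0,0,0,0,0,4,-1,0.6,2.7,0,0,0.5,4,0,0.6,2.7,0,0,1,4,0,0.6,2.7,0,0.5,2,3,0,0.6,2.7,0,0.8,3,2,0,0.6,2.9,0,1,3,0,0,0,0,0,1,3,0,0,0,0,0,1,2.5,0,0,0,0,0,1,1.5,0,0,0,0,0,0,0,0,0,0,0,0,0,0,0,0])

```text
time_s: 12.4
position: [0.5238, 0.0234, 0.353]
tcp_rot: [[-0.977, 0.211, 0.008], [0.211, 0.977, 0.003], [-0.007, 0.004, -1.0]]
force: [-0.6, 0.2, -0.1]
opening: 0.5
```

Run:
```python
from m import *
c=cam("wrist"); save(c,"w6"); pickle.dump(c,open("w6.pkl","wb"))
c=cam("top"); save(c,"t6"); pickle.dump(c,open("t6.pkl","wb"))
s=read_state();print(s["position"],s["tcp_rot"].round(4).tolist(),s["force"].round(2),s["opening"],s["joint_positions"].round(1))
t=cv2.imread("pics/t6.png")[95:265,190:400]; cv2.imwrite("pics/t6z.png",cv2.resize(t,None,fx=3.5,fy=3.5,interpolation=cv2.INTER_CUBIC))
```

```text
[0.52314722 0.02279173 0.35283036] [[-0.977, 0.213, 0.0066], [0.213, 0.9771, 0.0029], [-0.0058, 0.0043, -1.0]] [ 0.3  -0.04  0.  ] 0.4999866796347461 [ -9.9  14.4  86.4   0.2  78.9 -87.6]
```

View pics/w6.png

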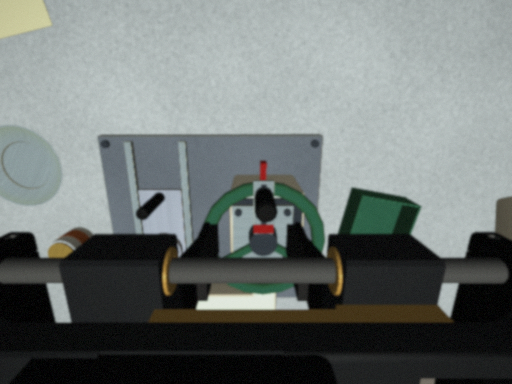

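View pics/t6z.png

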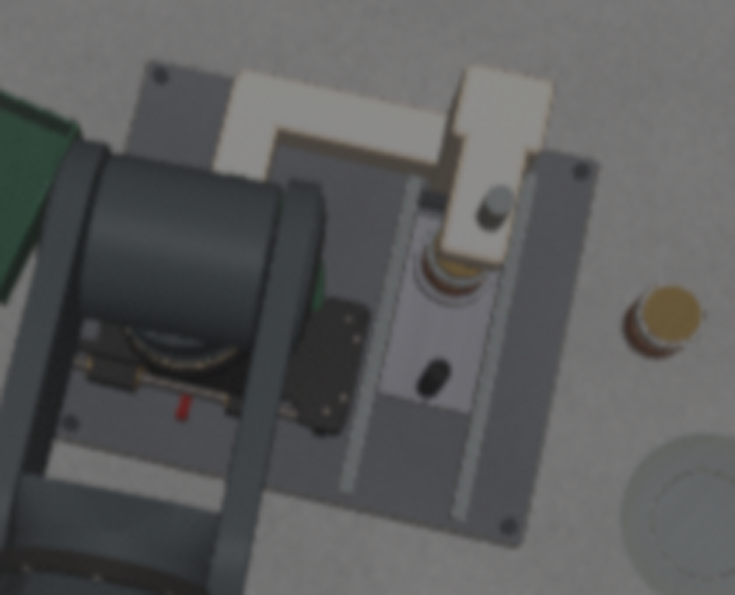

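>>> send_rows(moves=[0,0,0,0.7,0.2,-0.5,0,0,0,0,1,0.4,-2,0,0.1,-0.2,0,1,0.4,-3,0,0,0,0,0,0,-3,0,0,0,0,0,0,-2,0,0,0,0,0,0,-1,0,0,0,0,0,0,0,0])

```text
time_s: 13.2
position: [0.5494, 0.0332, 0.2361]
tcp_rot: [[-0.977, 0.213, 0.006], [0.213, 0.977, 0.006], [-0.004, 0.007, -1.0]]
force: [0.4, 0.1, -0.9]
opening: 0.503
```

Run:
```python
from m import *
c=cam("scene"); save(c,"s7"); 
t=c["pixels"][120:250,200:340,::-1]; cv2.imwrite("pics/s7z.png",cv2.resize(t,None,fx=4.5,fy=4.5,interpolation=cv2.INTER_CUBIC))
c=cam("wrist"); save(c,"w7")
s=read_state();print(s["position"],s["force"].round(2),s["opening"],toP(s["position"]))
```

```text
[0.55086502 0.03319529 0.23825878] [0.25 0.33 0.11] 0.5024702625106626 [-0.06585134  0.1802188 ]
```

View pics/s7z.png

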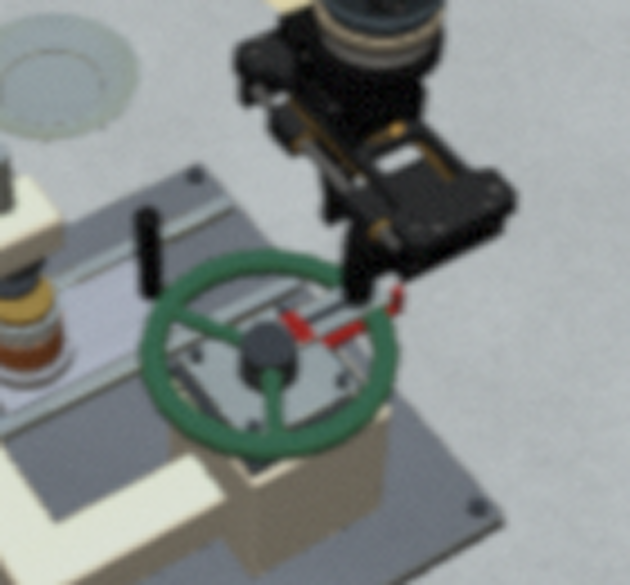

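View pics/w7.png

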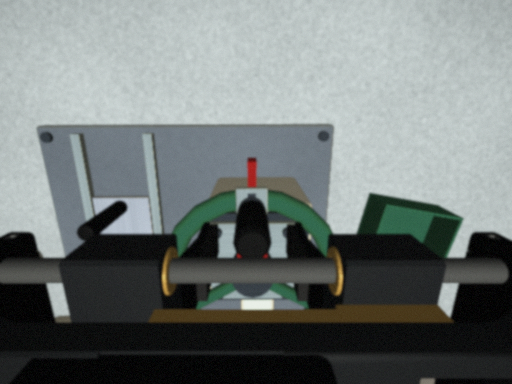

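>>> send_rows(moves=[0,0,0,0,0,-1,0,0,0,0,0,0,-1,0,0,0,0,0,0,-0.8,0,0,0,0,0,0,-0.4,0,0,0,0,0,0,0,-0.2])

```text
time_s: 13.8
position: [0.5495, 0.0337, 0.2046]
tcp_rot: [[-0.977, 0.212, 0.007], [0.212, 0.977, 0.005], [-0.006, 0.007, -1.0]]
force: [-0.9, -0.3, 0.5]
opening: 0.461
```

>>> send_rows(moves=[0,0,0,0,0,0,-0.35,0,0,0,0,0,0,-0.5,0,0,0,0,0,0,-0.7,0,0,0,0,0,0,-1,0,0,0,0,0,0,-1,0,0,0,0,0,0,-1])

```text
time_s: 14.4
position: [0.5503, 0.0333, 0.2059]
tcp_rot: [[-0.977, 0.212, 0.009], [0.212, 0.977, 0.005], [-0.008, 0.007, -1.0]]
force: [-0.7, -1.1, 1.3]
opening: 0.263
```

Run:
```python
from m import *
s=read_state();print(s["position"],s["force"].round(2),s["moment"].round(2),s["opening"]*87,toP(s["position"]))
```

```text
[0.55025168 0.0333237  0.20587378] [-0.66 -1.13  1.31] [-0.31  0.11  0.02] 22.88577638589469 [-0.06647796  0.18021442]
```

```bash
cat > arc.py <<'E'
import sys
from m import *
# usage: arc phi0 phi1 n r  [extra press dx dy mm distributed] -> world cm rows
p0,p1,n,r=float(sys.argv[1]),float(sys.argv[2]),int(sys.argv[3]),float(sys.argv[4])
ex=np.array([float(a) for a in sys.argv[5:7]] or [0,0])/1000
s=read_state();F=R.T@s["force"][:2];print("t",s["time_s"],"P mm",toP(s["position"])*1e3,"z",s["position"][2],"Fpress",F.round(1),"Fz",s["force"][2].round(1),"open",s["opening"])
f=lambda p:r*np.array([-np.cos(p),np.sin(p)])
ph=np.linspace(p0,p1,n+1);tot=0;out=[]
for i in range(n):
    d=R@(f(ph[i+1])-f(ph[i])+ex/n)*100
    tot=tot+d;out+=[0,0,0,*[float(x) for x in d.round(3)],0,-1]
print(out)
E
python3 arc.py 0 0.42 7 0.068
echo 'import json' > /dev/null
```

```text
t 14.4 P mm [-66.47796031 180.21442095] z 0.20587378126609343 Fpress [-0.4 -1.2] Fz 1.3 open 0.2630549009872953
[0, 0, 0, 0.098, 0.396, 0, -1, 0, 0, 0, 0.122, 0.389, 0, -1, 0, 0, 0, 0.145, 0.381, 0, -1, 0, 0, 0, 0.168, 0.372, 0, -1, 0, 0, 0, 0.19, 0.361, 0, -1, 0, 0, 0, 0.211, 0.349, 0, -1, 0, 0, 0, 0.231, 0.336, 0, -1]
```

>>> send_rows(moves=[0,0,0,0.05,0.2,0,-1,0,0,0,0.05,0.2,0,-1,0,0,0,0.12,0.39,0,-1,0,0,0,0.145,0.38,0,-1,0,0,0,0.17,0.37,0,-1])

```text
time_s: 14.9
position: [0.5558, 0.0494, 0.2059]
tcp_rot: [[-0.977, 0.212, 0.009], [0.212, 0.977, 0.005], [-0.008, 0.007, -1.0]]
force: [-1.1, -3.5, 4.1]
opening: 0.263
```

```bash
python3 arc.py 0.24 0.72 8 0.068
```

```text
t 14.9 P mm [-64.47486956 197.05838246] z 0.20588263668350812 Fpress [-0.3 -3.7] Fz 4.1 open 0.262777924809327
[0, 0, 0, 0.19, 0.361, 0, -1, 0, 0, 0, 0.211, 0.349, 0, -1, 0, 0, 0, 0.231, 0.336, 0, -1, 0, 0, 0, 0.251, 0.321, 0, -1, 0, 0, 0, 0.27, 0.306, 0, -1, 0, 0, 0, 0.288, 0.289, 0, -1, 0, 0, 0, 0.305, 0.271, 0, -1, 0, 0, 0, 0.32, 0.253, 0, -1]
```

>>> send_rows(moves=[0,0,0,0.19,0.36,0,-1,0,0,0,0.21,0.35,0,-1,0,0,0,0.23,0.335,0,-1,0,0,0,0.25,0.32,0,-1,0,0,0,0.27,0.305,0,-1,0,0,0,0.29,0.29,0,-1])

```text
time_s: 15.5
position: [0.5703, 0.069, 0.2059]
tcp_rot: [[-0.977, 0.212, 0.009], [0.212, 0.977, 0.005], [-0.008, 0.007, -1.0]]
force: [-0.7, -2.7, 5.2]
opening: 0.267
```

```bash
python3 arc.py 0.6 1.08 8 0.068
```

```text
t 15.5 P mm [-54.48012193 219.34455853] z 0.20591000300337448 Fpress [-0.1 -2.8] Fz 5.2 open 0.2673897856103346
[0, 0, 0, 0.305, 0.271, 0, -1, 0, 0, 0, 0.32, 0.253, 0, -1, 0, 0, 0, 0.335, 0.233, 0, -1, 0, 0, 0, 0.348, 0.212, 0, -1, 0, 0, 0, 0.36, 0.191, 0, -1, 0, 0, 0, 0.371, 0.169, 0, -1, 0, 0, 0, 0.381, 0.147, 0, -1, 0, 0, 0, 0.389, 0.123, 0, -1]
```

>>> send_rows(moves=[0,0,0,0.305,0.27,0,-1,0,0,0,0.32,0.25,0,-1,0,0,0,0.335,0.23,0,-1,0,0,0,0.35,0.21,0,-1,0,0,0,0.36,0.19,0,-1,0,0,0,0.37,0.17,0,-1])

```text
time_s: 16.1
position: [0.5905, 0.0822, 0.206]
tcp_rot: [[-0.977, 0.212, 0.009], [0.212, 0.977, 0.005], [-0.008, 0.007, -1.0]]
force: [-2.0, -3.0, 5.9]
opening: 0.268
```

```bash
python3 arc.py 0.96 1.56 10 0.068
```

```text
t 16.1 P mm [-37.47462188 236.53411808] z 0.2059576935575257 Fpress [-1.4 -3.3] Fz 5.9 open 0.26834393226528086
[0, 0, 0, 0.381, 0.147, 0, -1, 0, 0, 0, 0.389, 0.123, 0, -1, 0, 0, 0, 0.396, 0.1, 0, -1, 0, 0, 0, 0.401, 0.076, 0, -1, 0, 0, 0, 0.405, 0.052, 0, -1, 0, 0, 0, 0.407, 0.027, 0, -1, 0, 0, 0, 0.408, 0.003, 0, -1, 0, 0, 0, 0.407, -0.021, 0, -1, 0, 0, 0, 0.405, -0.046, 0, -1, 0, 0, 0, 0.402, -0.07, 0, -1]
```

>>> send_rows(moves=[0,0,0,0.38,0.135,0.02,-1,0,0,0,0.39,0.115,0.02,-1,0,0,0,0.395,0.09,0.02,-1,0,0,0,0.4,0.065,0,-1,0,0,0,0.405,0.045,0,-1,0,0,0,0.41,0.02,0,-1])

```text
time_s: 16.7
position: [0.614, 0.0871, 0.206]
tcp_rot: [[-0.977, 0.212, 0.008], [0.212, 0.977, 0.006], [-0.007, 0.008, -1.0]]
force: [-1.4, -1.2, 4.5]
opening: 0.268
```

```bash
python3 arc.py 1.32 1.92 10 0.068
```

```text
t 16.7 P mm [-15.56030813 246.26063353] z 0.20603361838738055 Fpress [-1.1 -1.4] Fz 4.5 open 0.2677030657838459
[0, 0, 0, 0.408, 0.003, 0, -1, 0, 0, 0, 0.407, -0.021, 0, -1, 0, 0, 0, 0.405, -0.046, 0, -1, 0, 0, 0, 0.402, -0.07, 0, -1, 0, 0, 0, 0.397, -0.094, 0, -1, 0, 0, 0, 0.391, -0.118, 0, -1, 0, 0, 0, 0.383, -0.141, 0, -1, 0, 0, 0, 0.374, -0.164, 0, -1, 0, 0, 0, 0.363, -0.186, 0, -1, 0, 0, 0, 0.351, -0.207, 0, -1]
```

```bash
cat > fit.py <<'E'
import numpy as np
from scipy.optimize import least_squares
D=np.array(eval(open("log.txt").read()))
q=D[:,:2]+D[:,2:]/8
r=least_squares(lambda x:np.hypot(*(q-x[:2]).T)-x[2],[0,180,68])
c=r.x;print("fit",c.round(2),r.fun.round(2));v=q-c[:2];print("phi",np.arctan2(v[:,1],-v[:,0]).round(3))
E
echo '[(-66.48,180.2,-.4,-1.2),(-64.47,197.06,-.3,-3.7),(-54.48,219.34,-.1,-2.8),(-37.47,236.53,-1.4,-3.3),(-15.56,246.26,-1.1,-1.4)]'>log.txt; python3 fit.py
```

```text
fit [  1.2  180.58  67.69] [ 0.04 -0.06 -0.03  0.09 -0.04]
phi [-0.008  0.239  0.604  0.96   1.318]
```

>>> send_rows(moves=[0,0,0,0.41,0,0.02,-1,0,0,0,0.41,-0.02,0.02,-1,0,0,0,0.405,-0.045,0.02,-1,0,0,0,0.4,-0.07,0,-1,0,0,0,0.4,-0.095,0,-1,0,0,0,0.39,-0.12,0,-1])

```text
time_s: 17.3
position: [0.6381, 0.0835, 0.2061]
tcp_rot: [[-0.977, 0.212, 0.008], [0.212, 0.977, 0.006], [-0.006, 0.008, -1.0]]
force: [-1.0, 2.7, -1.5]
opening: 0.269
```

```bash
python3 arc.py 1.68 2.28 10 0.068
```

```text
t 17.3 P mm [  8.76741429 247.82845695] z 0.20607736479375205 Fpress [-1.5  2.4] Fz -1.5 open 0.2686749158969222
[0, 0, 0, 0.383, -0.141, 0, -1, 0, 0, 0, 0.374, -0.164, 0, -1, 0, 0, 0, 0.363, -0.186, 0, -1, 0, 0, 0, 0.351, -0.207, 0, -1, 0, 0, 0, 0.338, -0.228, 0, -1, 0, 0, 0, 0.324, -0.248, 0, -1, 0, 0, 0, 0.309, -0.267, 0, -1, 0, 0, 0, 0.292, -0.285, 0, -1, 0, 0, 0, 0.275, -0.302, 0, -1, 0, 0, 0, 0.256, -0.318, 0, -1]
```

>>> send_rows(moves=[0,0,0,0.385,-0.13,0,-1,0,0,0,0.375,-0.155,0,-1,0,0,0,0.365,-0.175,0,-1,0,0,0,0.355,-0.195,0,-1,0,0,0,0.345,-0.22,0,-1,0,0,0,0.33,-0.24,0,-1])

```text
time_s: 17.9
position: [0.6588, 0.0731, 0.2058]
tcp_rot: [[-0.977, 0.212, 0.006], [0.212, 0.977, 0.007], [-0.004, 0.009, -1.0]]
force: [-3.2, 4.7, -2.0]
opening: 0.267
```

```bash
python3 arc.py 2.04 2.64 10 0.068
```

```text
t 17.9 P mm [ 31.1715811  242.08621924] z 0.2058356774321909 Fpress [-4.1  3.9] Fz -2.0 open 0.2666193630440585
[0, 0, 0, 0.309, -0.267, 0, -1, 0, 0, 0, 0.292, -0.285, 0, -1, 0, 0, 0, 0.275, -0.302, 0, -1, 0, 0, 0, 0.256, -0.318, 0, -1, 0, 0, 0, 0.236, -0.332, 0, -1, 0, 0, 0, 0.216, -0.346, 0, -1, 0, 0, 0, 0.195, -0.358, 0, -1, 0, 0, 0, 0.173, -0.369, 0, -1, 0, 0, 0, 0.151, -0.379, 0, -1, 0, 0, 0, 0.128, -0.387, 0, -1]
```

>>> send_rows(moves=[0,0,0,0.315,-0.26,0,-1,0,0,0,0.3,-0.28,0,-1,0,0,0,0.28,-0.295,0,-1,0,0,0,0.26,-0.315,0,-1,0,0,0,0.24,-0.33,0,-1,0,0,0,0.22,-0.345,0,-1])

```text
time_s: 18.5
position: [0.6755, 0.0543, 0.2059]
tcp_rot: [[-0.977, 0.212, 0.007], [0.212, 0.977, 0.007], [-0.006, 0.008, -1.0]]
force: [-1.7, 4.6, -1.6]
opening: 0.265
```

```bash
python3 arc.py 2.4 3.0 10 0.068
```

```text
t 18.5 P mm [ 51.45675346 227.18368109] z 0.20592905244563828 Fpress [-2.7  4.1] Fz -1.6 open 0.2648002796817556
[0, 0, 0, 0.195, -0.358, 0, -1, 0, 0, 0, 0.173, -0.369, 0, -1, 0, 0, 0, 0.151, -0.379, 0, -1, 0, 0, 0, 0.128, -0.387, 0, -1, 0, 0, 0, 0.104, -0.394, 0, -1, 0, 0, 0, 0.08, -0.4, 0, -1, 0, 0, 0, 0.056, -0.404, 0, -1, 0, 0, 0, 0.032, -0.407, 0, -1, 0, 0, 0, 0.007, -0.408, 0, -1, 0, 0, 0, -0.017, -0.408, 0, -1]
```

>>> send_rows(moves=[0,0,0,0.195,-0.36,0,-1,0,0,0,0.175,-0.37,0,-1,0,0,0,0.15,-0.38,0,-1,0,0,0,0.13,-0.385,0,-1,0,0,0,0.105,-0.395,0,-1,0,0,0,0.08,-0.4,0,-1,0,0,0,0.055,-0.405,0,-1])

```text
time_s: 19.2
position: [0.6846, 0.0262, 0.2062]
tcp_rot: [[-0.977, 0.212, 0.008], [0.212, 0.977, 0.005], [-0.007, 0.007, -1.0]]
force: [0.4, 4.6, -8.2]
opening: 0.266
```

```bash
python3 arc.py 2.82 3.42 10 0.068
```

```text
t 19.2 P mm [ 66.32515971 201.67606628] z 0.2061714160751655 Fpress [-0.6  4.6] Fz -8.2 open 0.26556779585127654
[0, 0, 0, 0.032, -0.407, 0, -1, 0, 0, 0, 0.007, -0.408, 0, -1, 0, 0, 0, -0.017, -0.408, 0, -1, 0, 0, 0, -0.041, -0.406, 0, -1, 0, 0, 0, -0.066, -0.403, 0, -1, 0, 0, 0, -0.09, -0.398, 0, -1, 0, 0, 0, -0.113, -0.392, 0, -1, 0, 0, 0, -0.137, -0.384, 0, -1, 0, 0, 0, -0.16, -0.375, 0, -1, 0, 0, 0, -0.182, -0.365, 0, -1]
```

>>> send_rows(moves=[0,0,0,0.03,-0.41,-0.03,-1,0,0,0,0.01,-0.41,-0.03,-1,0,0,0,-0.015,-0.41,-0.03,-1,0,0,0,-0.04,-0.405,-0.02,-1,0,0,0,-0.065,-0.4,0,-1,0,0,0,-0.09,-0.4,0,-1,0,0,0,-0.115,-0.39,0,-1])

```text
time_s: 19.9
position: [0.6818, -0.0019, 0.2061]
tcp_rot: [[-0.977, 0.212, 0.009], [0.212, 0.977, 0.005], [-0.008, 0.007, -1.0]]
force: [-1.5, 4.7, -3.8]
opening: 0.269
```

```bash
python3 arc.py 3.24 3.84 10 0.068
```

```text
t 19.9 P mm [ 69.58997746 173.61630726] z 0.20609755317496992 Fpress [-2.5  4.3] Fz -3.8 open 0.2689515525535161
[0, 0, 0, -0.137, -0.384, 0, -1, 0, 0, 0, -0.16, -0.375, 0, -1, 0, 0, 0, -0.182, -0.365, 0, -1, 0, 0, 0, -0.203, -0.354, 0, -1, 0, 0, 0, -0.224, -0.341, 0, -1, 0, 0, 0, -0.244, -0.327, 0, -1, 0, 0, 0, -0.263, -0.312, 0, -1, 0, 0, 0, -0.282, -0.295, 0, -1, 0, 0, 0, -0.299, -0.278, 0, -1, 0, 0, 0, -0.315, -0.259, 0, -1]
```

>>> send_rows(moves=[0,0,0,-0.155,-0.38,0,-1,0,0,0,-0.175,-0.37,-0.02,-1,0,0,0,-0.2,-0.36,-0.02,-1,0,0,0,-0.215,-0.35,0,-1,0,0,0,-0.23,-0.335,0,-1,0,0,0,-0.25,-0.32,0,-1,0,0,0,-0.265,-0.31,0,-1])

```text
time_s: 20.6
position: [0.668, -0.0264, 0.2058]
tcp_rot: [[-0.977, 0.212, 0.012], [0.212, 0.977, 0.005], [-0.011, 0.007, -1.0]]
force: [2.1, 3.4, -0.7]
opening: 0.266
```

```bash
python3 arc.py 3.66 4.26 10 0.068
```

```text
t 20.6 P mm [ 61.22368201 146.72811607] z 0.20579596916959697 Fpress [1.3 3.8] Fz -0.7 open 0.2660739185739152
[0, 0, 0, -0.282, -0.295, 0, -1, 0, 0, 0, -0.299, -0.278, 0, -1, 0, 0, 0, -0.315, -0.259, 0, -1, 0, 0, 0, -0.33, -0.24, 0, -1, 0, 0, 0, -0.344, -0.22, 0, -1, 0, 0, 0, -0.356, -0.199, 0, -1, 0, 0, 0, -0.368, -0.177, 0, -1, 0, 0, 0, -0.377, -0.155, 0, -1, 0, 0, 0, -0.386, -0.132, 0, -1, 0, 0, 0, -0.393, -0.108, 0, -1]
```

>>> send_rows(moves=[0,0,0,-0.285,-0.295,0,-1,0,0,0,-0.3,-0.275,0,-1,0,0,0,-0.315,-0.26,0,-1,0,0,0,-0.33,-0.235,0,-1,0,0,0,-0.345,-0.215,0,-1,0,0,0,-0.355,-0.195,0,-1,0,0,0,-0.37,-0.175,0,-1])

```text
time_s: 21.3
position: [0.6444, -0.0432, 0.2056]
tcp_rot: [[-0.977, 0.212, 0.011], [0.212, 0.977, 0.004], [-0.009, 0.006, -1.0]]
force: [5.2, 0.8, -1.5]
opening: 0.265
```

```bash
python3 arc.py 4.08 4.68 10 0.068
```

```text
t 21.3 P mm [ 41.75028626 125.40183908] z 0.20560248871518064 Fpress [4.9 1.9] Fz -1.5 open 0.2654217461033771
[0, 0, 0, -0.377, -0.155, 0, -1, 0, 0, 0, -0.386, -0.132, 0, -1, 0, 0, 0, -0.393, -0.108, 0, -1, 0, 0, 0, -0.399, -0.085, 0, -1, 0, 0, 0, -0.403, -0.061, 0, -1, 0, 0, 0, -0.406, -0.036, 0, -1, 0, 0, 0, -0.408, -0.012, 0, -1, 0, 0, 0, -0.408, 0.013, 0, -1, 0, 0, 0, -0.406, 0.037, 0, -1, 0, 0, 0, -0.403, 0.061, 0, -1]
```

>>> send_rows(moves=[0,0,0,-0.38,-0.155,0,-1,0,0,0,-0.385,-0.135,0,-1,0,0,0,-0.395,-0.115,0,-1,0,0,0,-0.4,-0.09,0,-1,0,0,0,-0.405,-0.06,0,-1,0,0,0,-0.405,-0.035,0,-1,0,0,0,-0.41,-0.01,0,-1])

```text
time_s: 22.0
position: [0.6163, -0.0491, 0.2056]
tcp_rot: [[-0.977, 0.212, 0.01], [0.212, 0.977, 0.004], [-0.009, 0.006, -1.0]]
force: [5.0, -0.1, -1.0]
opening: 0.266
```

```bash
python3 arc.py 4.5 5.1 10 0.068
```

```text
t 22.0 P mm [ 15.53048745 113.6178862 ] z 0.20561538590240205 Fpress [5.  0.9] Fz -1.0 open 0.2655856658402223
[0, 0, 0, -0.408, 0.013, 0, -1, 0, 0, 0, -0.406, 0.037, 0, -1, 0, 0, 0, -0.403, 0.061, 0, -1, 0, 0, 0, -0.399, 0.085, 0, -1, 0, 0, 0, -0.393, 0.109, 0, -1, 0, 0, 0, -0.386, 0.133, 0, -1, 0, 0, 0, -0.377, 0.155, 0, -1, 0, 0, 0, -0.367, 0.178, 0, -1, 0, 0, 0, -0.356, 0.199, 0, -1, 0, 0, 0, -0.343, 0.22, 0, -1]
```

>>> send_rows(moves=[0,0,0,-0.41,0.015,0,-1,0,0,0,-0.405,0.035,0,-1,0,0,0,-0.405,0.06,0,-1,0,0,0,-0.4,0.085,0,-1,0,0,0,-0.395,0.11,0,-1,0,0,0,-0.385,0.135,0,-1,0,0,0,-0.375,0.155,0,-1])

```text
time_s: 22.7
position: [0.5882, -0.0429, 0.2056]
tcp_rot: [[-0.977, 0.212, 0.009], [0.212, 0.977, 0.004], [-0.008, 0.006, -1.0]]
force: [4.4, -2.9, 1.6]
opening: 0.264
```

```bash
python3 arc.py 4.92 5.52 10 0.068
```

```text
t 22.7 P mm [-13.22162007 113.79946745] z 0.20557374936812212 Fpress [ 4.9 -2. ] Fz 1.6 open 0.26437407913454647
[0, 0, 0, -0.367, 0.178, 0, -1, 0, 0, 0, -0.356, 0.199, 0, -1, 0, 0, 0, -0.343, 0.22, 0, -1, 0, 0, 0, -0.329, 0.241, 0, -1, 0, 0, 0, -0.314, 0.26, 0, -1, 0, 0, 0, -0.298, 0.278, 0, -1, 0, 0, 0, -0.281, 0.296, 0, -1, 0, 0, 0, -0.263, 0.312, 0, -1, 0, 0, 0, -0.244, 0.327, 0, -1, 0, 0, 0, -0.223, 0.341, 0, -1]
```

>>> send_rows(moves=[0,0,0,-0.37,0.175,0,-1,0,0,0,-0.36,0.195,0,-1,0,0,0,-0.345,0.22,0,-1,0,0,0,-0.33,0.24,0,-1,0,0,0,-0.315,0.26,0,-1,0,0,0,-0.3,0.275,0,-1,0,0,0,-0.285,0.295,0,-1])

```text
time_s: 23.4
position: [0.5652, -0.0257, 0.2055]
tcp_rot: [[-0.977, 0.212, 0.009], [0.212, 0.977, 0.005], [-0.008, 0.007, -1.0]]
force: [2.6, -2.8, 5.2]
opening: 0.268
```

```bash
python3 arc.py 5.34 5.94 10 0.068
```

```text
t 23.4 P mm [-39.35963697 125.71891307] z 0.20552683428143997 Fpress [ 3.1 -2.2] Fz 5.2 open 0.2682845799172175
[0, 0, 0, -0.263, 0.312, 0, -1, 0, 0, 0, -0.244, 0.327, 0, -1, 0, 0, 0, -0.223, 0.341, 0, -1, 0, 0, 0, -0.203, 0.354, 0, -1, 0, 0, 0, -0.181, 0.366, 0, -1, 0, 0, 0, -0.159, 0.376, 0, -1, 0, 0, 0, -0.136, 0.385, 0, -1, 0, 0, 0, -0.113, 0.392, 0, -1, 0, 0, 0, -0.089, 0.398, 0, -1, 0, 0, 0, -0.065, 0.403, 0, -1]
```

>>> send_rows(moves=[0,0,0,-0.265,0.31,0.02,-1,0,0,0,-0.245,0.325,0.02,-1,0,0,0,-0.225,0.34,0.02,-1,0,0,0,-0.205,0.355,0.02,-1,0,0,0,-0.18,0.365,0,-1,0,0,0,-0.16,0.375,0,-1,0,0,0,-0.135,0.385,0,-1])

```text
time_s: 24.1
position: [0.551, -0.0009, 0.2057]
tcp_rot: [[-0.977, 0.212, 0.008], [0.212, 0.977, 0.005], [-0.007, 0.007, -1.0]]
force: [4.3, -2.5, 0.4]
opening: 0.267
```

```bash
python3 arc.py 5.76 6.28 10 0.068
echo '[(-66.48,180.2,-.4,-1.2),(-64.47,197.06,-.3,-3.7),(-54.48,219.34,-.1,-2.8),(-37.47,236.53,-1.4,-3.3),(-15.56,246.26,-1.1,-1.4),(8.77,247.83,-1.5,2.4),(31.17,242.09,-4.1,3.9),(51.46,227.18,-2.7,4.1),(66.33,201.68,-.6,4.6),(69.59,173.62,-2.5,4.3),(61.22,146.73,1.3,3.8),(41.75,125.4,4.9,1.9),(15.53,113.62,5,.9),(-13.22,113.8,4.9,-2),(-39.36,125.72,3.1,-2.2)]'>log.txt; python3 fit.py
```

```text
t 24.1 P mm [-58.49571173 146.94016956] z 0.20574815922604106 Fpress [ 4.7 -1.5] Fz 0.4 open 0.26714015851164635
[0, 0, 0, -0.099, 0.339, 0, -1, 0, 0, 0, -0.081, 0.344, 0, -1, 0, 0, 0, -0.063, 0.348, 0, -1, 0, 0, 0, -0.045, 0.351, 0, -1, 0, 0, 0, -0.027, 0.353, 0, -1, 0, 0, 0, -0.008, 0.353, 0, -1, 0, 0, 0, 0.01, 0.353, 0, -1, 0, 0, 0, 0.028, 0.352, 0, -1, 0, 0, 0, 0.047, 0.35, 0, -1, 0, 0, 0, 0.065, 0.348, 0, -1]
fit [  1.69 180.37  68.22] [ 0.   -0.06 -0.04  0.01 -0.24 -0.11  0.4   0.21 -0.05 -0.35  0.06 -0.04
 -0.04  0.11  0.12]
phi [-0.005  0.24   0.602  0.956  1.312  1.672  2.007  2.378  2.815 -3.05
 -2.635 -2.21  -1.785 -1.36  -0.933]
```

>>> send_rows(moves=[0,0,0,-0.07,0.335,0,-1,0,0,0,-0.06,0.34,0,-1,0,0,0,-0.045,0.34,0,-1,0,0,0,-0.03,0.345,0,-1,0,0,0,-0.015,0.35,0,-1,0,0,0,0,0.35,0,-1,0,0,0,0.015,0.35,0,-1])

```text
time_s: 24.8
position: [0.5485, 0.0232, 0.2058]
tcp_rot: [[-0.977, 0.212, 0.007], [0.212, 0.977, 0.005], [-0.006, 0.007, -1.0]]
force: [1.6, -5.0, 0.6]
opening: 0.27
```

```bash
python3 arc.py 6.12 6.28 3 0.068
```

```text
t 24.8 P mm [-66.05116833 169.90661525] z 0.205847975198584 Fpress [ 2.6 -4.5] Fz 0.6 open 0.2700355239468245
[0, 0, 0, 0.028, 0.362, 0, -1, 0, 0, 0, 0.047, 0.36, 0, -1, 0, 0, 0, 0.066, 0.357, 0, -1]
```

>>> send_rows(moves=[0,0,0,0.05,0.3,0,-1,0,0,0,0.06,0.25,0,-1,0,0,0,0.06,0.2,0,-1,0,0,0,0.04,0.15,0,-1,0,0,0,0.02,0.1,0,-1,0,0,0,0,0,0,-1])

```text
time_s: 25.4
position: [0.5505, 0.0333, 0.2059]
tcp_rot: [[-0.977, 0.212, 0.007], [0.212, 0.977, 0.006], [-0.005, 0.007, -1.0]]
force: [-1.9, -2.5, 2.9]
opening: 0.267
```

```bash
python3 arc.py 6.22 6.28 3 0.068
python3 - <<'E'
from h import *
c=cam("wrist"); save(c,"w9")
t=c["pixels"][150:320,180:330,::-1]; cv2.imwrite("pics/w9z.png",cv2.resize(t,None,fx=3.5,fy=3.5,interpolation=cv2.INTER_CUBIC))
E
```

```text
t 25.4 P mm [-66.22306457 180.28687244] z 0.20585821536012042 Fpress [-1.3 -2.9] Fz 2.9 open 0.2668577993350395
[0, 0, 0, 0.022, 0.134, 0, -1, 0, 0, 0, 0.024, 0.134, 0, -1, 0, 0, 0, 0.027, 0.133, 0, -1]
```

View pics/w9z.png

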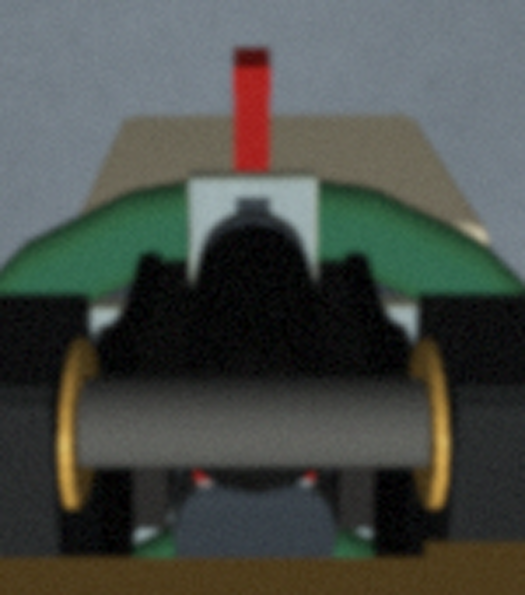

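>>> send_rows(moves=[0,0,0,-0.03,-0.04,0,-1,0,0,0,-0.03,-0.03,-0.05,-1,0,0,0,0,0,0,-1])

```text
time_s: 25.75
position: [0.5506, 0.0329, 0.2058]
tcp_rot: [[-0.977, 0.213, 0.008], [0.213, 0.977, 0.007], [-0.007, 0.008, -1.0]]
force: [-2.1, 1.0, 4.8]
opening: 0.262
```

```bash
python3 arc.py 6.22 6.28 3 0.068
```

```text
t 25.75 P mm [-66.08464582 179.86537301] z 0.20581246835347367 Fpress [-2.3  0.5] Fz 4.8 open 0.2617878516234001
[0, 0, 0, 0.022, 0.134, 0, -1, 0, 0, 0, 0.024, 0.134, 0, -1, 0, 0, 0, 0.027, 0.133, 0, -1]
```

>>> send_rows(moves=[0,0,0,-0.02,0,0.1,-1,0,0,0,0,0,0,-0.4,0,0,0,0,0,0,-0.3,0,0,0,0,0,0,-0.2,0,0,0,0,0,0,0,0,0,0,0,0,0,0,0,0,0,0,0,0.5,0,0,0,0,0,0,1,0,0,0,0,0,0,2,0,0,0,0,0,0,3,0,0,0,0,0,0,4,0,0,0,0,0,0,3,0,0,0,0,1.5,0.5,1,0,0,0,0,2,1,0.5,0,0,0,0,2,0.5,0,0,0,0,0,1,0,0,0,0,0,0,0,0,0,0,0,0,0,0,0,0,0])

```text
time_s: 27.55
position: [0.6149, 0.0519, 0.3563]
tcp_rot: [[-0.977, 0.212, 0.007], [0.212, 0.977, 0.005], [-0.006, 0.006, -1.0]]
force: [-0.1, -0.5, 0.5]
opening: 0.497
```

Run:
```python
from m import *
c=cam("wrist"); save(c,"w10"); pickle.dump(c,open("w10.pkl","wb"))
t=c["pixels"][0:230,60:400,::-1]; cv2.imwrite("pics/w10z.png",cv2.resize(t,None,fx=2,fy=2,interpolation=cv2.INTER_CUBIC))
s=read_state();print(s["position"],s["force"].round(2),s["opening"],s["time_s"])
```

```text
[0.61472128 0.0518957  0.35635561] [ 0.39 -0.65 -0.05] 0.5012634128435396 27.6
```

View pics/w10z.png

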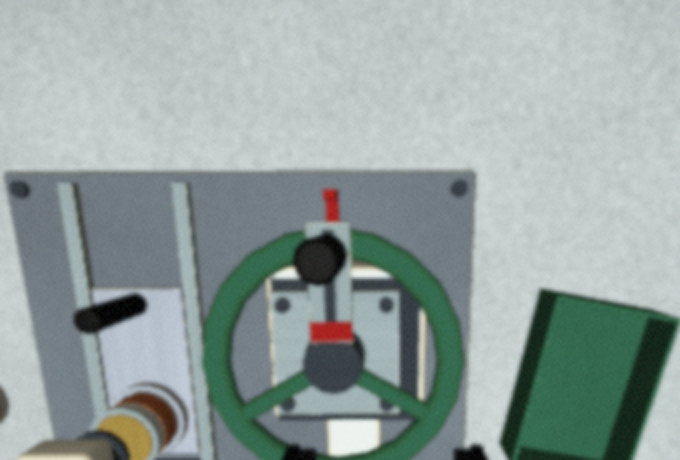

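Run:
```python
from m import *
for n in("w1","w2","w10"):
    c=pickle.load(open(n+".pkl","rb"));p=c["pixels"].astype(int)
    m=((p[...,0]-p[...,1]>60)&(p[...,0]-p[...,2]>60)).astype(np.uint8);m[230:]=0;m[:,:170]=0;m[:,330:]=0
    k,l,st,ce=cv2.connectedComponentsWithStats(m)
    for i in range(1,k):
        if st[i,4]>8:
            ys,xs=np.where(l==i); 
            q=np.array([toP(plane(c,x,y,.187)) for x,y in zip(xs,ys)])*1e3
            print(n,st[i].tolist(),ce[i].round(2),"mean",q.mean(0).round(2),"bbox",q.min(0).round(1),q.max(0).round(1))
            # edge slope for wide ones
            b=np.cov((q-q.mean(0)).T);w,v=np.linalg.eigh(b);print("   axis deg",np.degrees(np.arctan2(v[1,1],v[0,1])).round(2))
    # rim green outer/inner row extents around plate: plate left/right edges on row
    g=((p[...,1]-p[...,0]>25));
    for row in ({"w1":(187,188,190,192),"w2":(132,134,136,138),"w10":(116,118,120,122)}[n]):
        xs=np.where(g[row,180:320])[0]+180; gap=np.diff(xs); j=gap.argmax() if len(gap) else 0
        if len(gap): 
            a,b=xs[j],xs[j+1]; print(n,row,a,b,toP(plane(c,(a+b)/2,row,.187))*1e3)
```

```text
w1 [281, 165, 8, 17, 97] [284.06 173.07] mean [-97.91 176.07] bbox [-107.9  172.4] [-87.9 180.7]
   axis deg 175.46
w1 [275, 226, 20, 4, 60] [284.68 227.98] mean [-25.14 179.08] bbox [-27.9 166.5] [-23.7 191.2]
   axis deg 90.2
w1 187 275 297 [-80.27817804 179.00876652]
w1 188 275 297 [-78.99023002 179.05025977]
w1 190 275 297 [-76.40606658 179.13351262]
w1 192 275 297 [-73.81082087 179.2171225 ]
w2 [238, 111, 6, 16, 94] [240.5 118.5] mean [-94.23 181.01] bbox [-102.6  178. ] [-85.8 184. ]
   axis deg -179.37
w2 [231, 176, 20, 9, 179] [240.45 180.02] mean [-20.96 180.18] bbox [-26.1 168.4] [-15.9 192. ]
   axis deg 89.78
w2 132 228 252 [-78.94615705 180.26554131]
w2 134 228 251 [-76.64289984 179.65221825]
w2 136 228 251 [-74.33110439 179.62548277]
w2 138 228 251 [-72.00994546 179.59863901]
w10 [222, 95, 7, 16, 96] [225.24 102.39] mean [-93.42 182.38] bbox [-101.3  178.8] [-85.2 185.6]
   axis deg -175.82
w10 [215, 161, 22, 10, 202] [224.88 165.4 ] mean [-20.99 179.84] bbox [-26.4 167.7] [-15.3 193.2]
   axis deg 91.71
w10 116 211 236 [-78.57578949 179.94817046]
w10 118 212 235 [-76.35710869 179.87954375]
w10 120 211 235 [-74.13008033 179.23429679]
w10 122 209 235 [-71.89472918 178.00894152]
```

>>> send_rows(moves=[0,0,0,-1,-0.7,0,0,0,0,0,-1,-0.6,0.1,0,0,0,0,0,0,0,0,0,0,0,0,0,0,0])

```text
time_s: 28.0
position: [0.5952, 0.0388, 0.3581]
tcp_rot: [[-0.977, 0.213, 0.01], [0.213, 0.977, 0.005], [-0.008, 0.007, -1.0]]
force: [-0.2, -0.8, -0.7]
opening: 0.5
```

Run:
```python
from m import *
c=cam("wrist"); save(c,"w11"); pickle.dump(c,open("w11.pkl","wb"))
print(read_state()["position"])
ims=[]
for n in("w2","w11"):
    c=pickle.load(open(n+".pkl","rb"));p=c["pixels"].astype(float)
    # rectify plane z=.187 in press coords, 4 px/mm? -> 3px/mm, x -110..60 (rows), y 90..270
    s=3;ys=np.arange(110,250,1/s);xs=np.arange(-110,40,1/s)
    P=np.array([[*toW((x/1e3,y/1e3)),.187] for x in xs for y in ys])
    q=(c["K"]@(c["R"]@P.T+c["t"][:,None]));q=(q[:2]/q[2]).T.reshape(len(xs),len(ys),2).astype(np.float32)
    im=cv2.remap(c["pixels"],q[...,0],q[...,1],cv2.INTER_CUBIC);ims.append(im)
    f=im.astype(float);red=np.clip(f[...,0]-(f[...,1]+f[...,2])/2-20,0,None)
    gx,gy=np.meshgrid(ys,xs);w=red*(gy>-40)
    M=lambda a:(a*w).sum()/w.sum()
    mx,my=M(gy),M(gx);cxy=M((gy-mx)*(gx-my));cyy=M((gx-my)**2);cxx=M((gy-mx)**2)
    th=.5*np.degrees(np.arctan2(2*cxy,cyy-cxx));print(n,"mark x,y",mx.round(2),my.round(2),"tilt deg",th.round(2))
cv2.imwrite("pics/cmp.png",np.hstack(ims)[:,:,::-1])
```

```text
[0.5955209  0.03891191 0.35797024]
w2 mark x,y -20.95 179.87 tilt deg 0.19
w11 mark x,y -20.85 180.05 tilt deg 0.33
```

View pics/cmp.png

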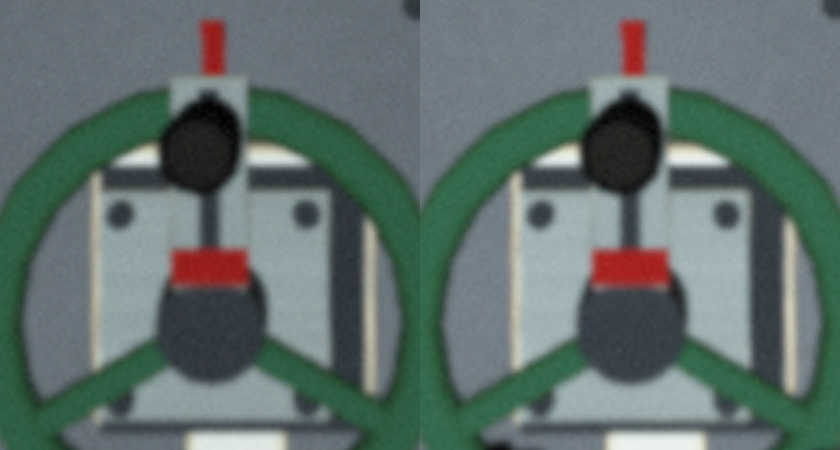

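The rectified views from before (left) and after (right) match: the marks line up, with about 0.3° of tilt. I'll back off and check the tin and the bystanders.

>>> send_rows(moves=[0,0,0,-1,1,1,0,0,0,0,-2,2.5,1,0,0,0,0,-2,3,0,0,0,0,0,-2,3,0,0,0,0,0,-2,3,0,0,0,0,0,-1.5,3,0,0,0,0,0,-1,3,0,0,0,0,0,-1,2,0,0,0,0,0,-0.5,1,0,0,0,0,0,0,0,0,0,0,0,0,0,0,0,0])

```text
time_s: 29.15
position: [0.4658, 0.2539, 0.3779]
tcp_rot: [[-0.977, 0.212, 0.009], [0.212, 0.977, 0.005], [-0.008, 0.007, -1.0]]
force: [0.5, 0.4, 0.1]
opening: 0.501
```

Run:
```python
from m import *
a=cv2.imread("pics/s5.png")
c=cam("scene"); save(c,"s12")
t=c["pixels"][120:270,150:300,::-1]; t0=cv2.imread("pics/scene0.png")[120:270,150:300]
cv2.imwrite("pics/s12z.png",cv2.resize(np.hstack([t0,t]),None,fx=2.6,fy=2.6,interpolation=cv2.INTER_CUBIC))
c=cam("top"); save(c,"t12")
t=c["pixels"][95:265,150:420,::-1]
cv2.imwrite("pics/t12z.png",cv2.resize(t,None,fx=2.9,fy=2.9,interpolation=cv2.INTER_CUBIC))
print(read_state()["force"])
```

```text
[0.07279065 0.43104535 0.17342263]
```

View pics/s12z.png

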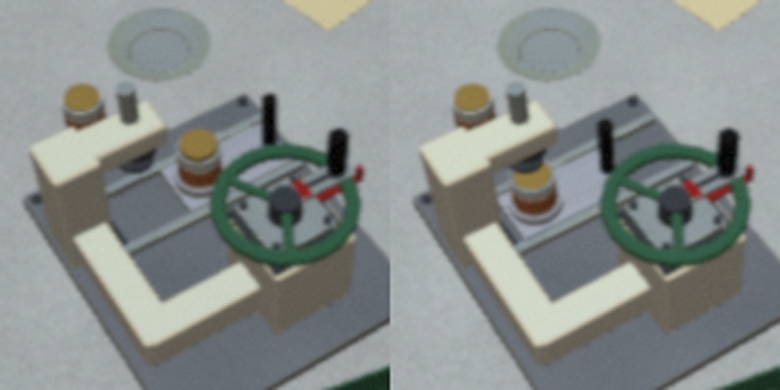

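View pics/t12z.png

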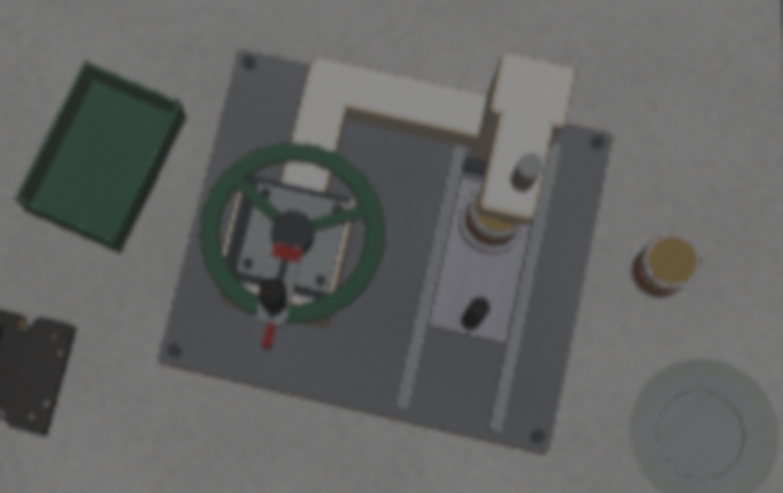

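```bash
python3 -c "
from rig import hand_in
print(hand_in())"
```

```text
the job is handed in; nothing more can be done
None
```

The job is done and handed in at about 29 s of the 70 s allowed. The shuttle is home, the wheel has made one clockwise turn back to its mark, and the hand has let go and is clear.

- **Shuttle:** I pushed the post at 40 mm/s or less, slowing to 5 mm/s for the last few millimetres. The push stopped dead after about 79 mm, with 9 N on the tool against the usual 3 N of sliding friction. The top camera shows the post moved about 80 mm.
- **Wheel:** I followed the grip round by force. In the readings between moves the horizontal force on the tool stayed at about 6 N or less, so the bearing gave under 1 mm against its 1.75 mm limit. The fitted crank radius is 68.2 mm. The axle sits at about x 1.7, y 180.4 mm on the press, roughly 10 mm off its nominal y.
- **Last checks:**
  - The hub mark matches its starting view within about 0.2 mm, with 0.3° of tilt.
  - The lid looks driven in and the ram is back up, but I did not measure how deep the lid went.
  - The pan, spare tin and tray look unmoved.
- **What disagreed:**
  - One oblique wrist picture put the hub mark about 1.7° off. A square-on repeat did not show that.
  - The bed corners measured 3–5 mm inside their stated size.
  - The vertical force while turning reached 8 N at times.

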